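Clip a filter module into the sloping test jig

TASK

Load the filter module (the cast box whose long base plate sticks out at both ends) into the sloping test jig: lay it on the sprung carrier between the corner guides with its two coax sockets at the upper end of the slope, press it down until both spring catches snap over the ends of its base plate, and let go. Leave the other things on the bench where they are.

Things in the scene. Friction and masses are not known exactly. Their poses are not given: they have to be found in the camera images.
- module: Filter module, 0.25-0.5 kg: bare cast box 112 long x 48 wide x 40 mm tall overall, on a base plate 142 x 48 x 4 mm that sticks out 15 mm at each end (the only box that has one) and is flush along the sides. Two brass coax sockets, 14 mm tall, on the lid near one end. Origin: centre of the underside; x lengthwise to the sockets' end, y across, z up. Take it across its 48 mm width.
- sockets (a point): Point on the module's lid midway between the two sockets, 36 mm from the module's middle towards the sockets' end, 40 mm above its underside.
- nest: Deck of the fixed test jig, a grey wedge console 270 deep x 220 mm wide, sloping at 26 degrees, low edge to the robot (55 mm high, back 167 mm). Origin: on the deck at the bay's centre; x up the slope, y across, z square to the deck, leaning to the robot. The module belongs centred here, axes parallel (its x up the slope); once caught, its underside is about 18 mm above the deck.
- bay (a point): Centre of the bay, 36 mm above the deck. Four black corner guides, 49 mm high from the deck with flared tops, leave 145 x 51 mm for the 142 x 48 mm base plate. They stand only at over 50 mm up or down the slope from the middle, so the bay's long sides are open in between: beside the carrier nothing there is over 4 mm high.
- carrier_top (a point): Centre of the top of the white sprung carrier plate, 104 x 44 mm, 36 mm above the deck when up; it moves with the carrier, straight towards the deck.
- carrier (a joint): How far the carrier has sunk, m: 0 up, 0.021 on its stop. Springs back: 3 N starts it, 10 N holds it at the bottom; with the catches in the way 10 to 20 N presses the module home. The module's weight may sink it a few mm. The catches close over the base plate once it is pressed past 0.018, best to the stop; let go, it rises to about 0.018, held by them.
- catch_upper (a joint): Steel spring catch, 14 mm wide, mid-way across the bay's upper end, rad: 0 shut, about 0.15 when the base plate pushes it aside; shuts by itself. Slanted nose towards the bay; square hook 22 mm above the deck, reaching 5.5 mm over a centred base plate's end; thumb tab up to 56 mm above the deck. The module pushes it aside: no need to touch it.
- catch_lower (a joint): The same catch at the lower end of the bay, same values.
- splitter: Bystander: plain cast box 100 x 50 x 38 mm without a base plate, sockets on its end faces. Origin: centre of its underside.
- attenuator: Bystander: dark finned block 96 x 52 x 46 mm, fins on top, one thick socket on each end face. Origin: centre of its underside.
- handmeter: Bystander: handheld meter lying on its back, 172 x 80 x 45 mm, left of the modules.
- tray: Bystander: open grey parts tray 150 x 100 x 40 mm, to the right near the robot.
- driver: Bystander: screwdriver about 190 mm long lying near the robot.
- spraycan: Bystander: spray can, 54 dia x 175 mm, standing beyond the modules on the left.
- mug: Bystander: white mug, 80 dia x 95 mm, to the right of the jig.
- spool: Bystander: empty grey wire spool, 60 dia x 52 mm, standing to the right near the robot.
Mind the look-alikes: they are no part of the job. Leave any pink look-alike of the module alone.

How it is judged:
By the outcome, as a careful person would: the job done as asked, in the order asked, and still so for the second after the job is handed in, with the robot touching nothing.
It also fails if it takes over 38 s, if anything falls off the work surface, if the arm or the gripper's body presses on something with over 40 N, if the wrist force passes 120 N, or if a joint passes its speed limit or range.

ROBOT

A 6-joint arm with a two-finger parallel gripper is mounted at the origin on the work surface. World frame = base frame: x ahead of the robot, y to its left, z up, the work surface at z = 0. Lengths are in mm, angles in rad, forces in N, time in s.
With the tool pointing down it reaches from about 350 to 875 mm from the base axis. Payload 15.5 kg.
Tool frame: the origin (TCP) lies on the mounting face of the last link; the fingertips stand 173 mm ahead of it and the grasp point (between the pads) lies 155 mm ahead of it (env.grip_point_offset is the distance from the TCP to the grasp point, in mm); z points along the fingers, y is the direction in which the jaws open and shut (so a half turn about z gives the same grasp; the last joint's range is limited). The gripper opens to 85 mm and grips with 20 to 120 N. Pads are 22 mm wide; open, the fingers measure 114 mm over their backs; the gripper's body (76 mm by 85 mm) begins 54 mm behind the grasp point. The pads swing forward as they close: fully open they stand 13 mm farther back than shut.
Start: joints at [1.232, 0.494, 1.345, -0, 1.302, -0.096], TCP at [150.259, 606.672, 404.677] pointing down, gripper open.
Joint ranges: [-2.91, 2.91], [-0.82, 2.16], [0.22, 2.67], [-1.22, 4.37], [0.12, 2.79], [-3.08, 3.08]. Speed limits (rad/s): [1.89, 1.89, 2.57, 3.01, 3.01, 3.01].

INTERFACE

Orientations are given as a unit quaternion [x, y, z, w].
In Python, from station import env, grab_frame gives the robot as it stands. The module is installed in compiled form; this text tells all that it offers.
- The arm moves only by the tool apply_moves, never from a script. Its argument "series" is a list of rows, each an object with "fingers": the closure, from 0 (fully open) to 1 (shut); "dp": the shift along the tool's x, y, z in cm, a list of three; "spin": the turn about the tool's z in degrees. A call has 1 to 12 rows; each row shifts and turns the commanded pose from where the row before left it, along the tool's axes as they then stand; what a row does not reach is not made up. A row lasts 1/8 s, in which the tool goes at most 62.5 mm and 10.7 degrees, less where a joint would pass 70% of its speed; a pose out of reach is approached as far as the arm can. A call is refused whole if a number of a shift passes 6.25 or a number of a turn 10.7, either way. A call with a gripper value outside its range is refused whole. The fingers move at their own pace and stop on an object; "grip_force" is the grip in N (left out, the last holds). Time passes only in rows, so rows that do not move let the fingers close. It gives the time, the measured TCP pose, the force and the opening at its end, in the units of the state.
- env.read_state(): the state, without advancing time (a new reading comes with each control period).
- grab_frame(name): name is "side" or "top" or "wrist"; returns a dict with "color" (420x560x3 uint8, red, green, blue), "intrinsics" (3x3 intrinsics, pixels), "R" (3x3) and "t" (3): a world point X has camera coordinates R X + t. Camera axes: x right, y down, z forward; pixel columns grow to the right and rows downward; lengths in mm; the calibration is good to about 2 mm. A picture is of the moment at which its call begins. There is no depth.
- env.hand_in(): hands the job in, once; it reports no verdict.
The state is a dict: "time_s": time; "joints": joint angles; "joint_velocities": joint speeds; "tau": joint torques, N m; "ee_pos": TCP position; "eef_rot": TCP orientation; "force": force on the tool from outside, world axes, zero at the start; "moment": the same for the moment, N m; "width": finger opening in mm.
Only numpy, scipy, OpenCV 4.12 (cv2) and the standard library are available. Lean on these libraries where they do the work, as an engineer would, in place of code of your own. Each camera call takes 0.05 s, during which the arm holds its last target.

## Working session

There is one attempt and no reset: what is moved stays moved. The work goes in short steps, Python scripts to look and compute and a tool call to move; the robot and the scene stay as the last step left them, time stands still between calls to the robot, and variables do not carry over. Pictures are saved under pics/ and viewed, and the job is handed in when it is done.

Besides the shell and the picture viewer there is one more tool, called by a JSON object that holds its "method" and its "body". apply_moves: Moves the arm, as the interface text tells. Its arguments: {"type":"object","properties":{"series":{"type":"array","items":{"type":"object","properties":{"fingers":{"type":"number"},"dp":{"type":"array","items":{"type":"number"}},"spin":{"type":"number"}}}},"grip_force":{"type":"number"}},"required":["series"]}

```bash
ls; mkdir -p pics; python3 - <<'E'
from station import env, grab_frame
import cv2
print(env.read_state())
for n in ["side","top","wrist"]:
    f=grab_frame(n); cv2.imwrite(f"pics/{n}0.png",f["color"][:,:,::-1]); print(n,f["intrinsics"].tolist(),f["R"].round(4).tolist(),f["t"])
E
```

```text
pics
{'time_s': 0.0, 'joints': array([ 1.23248693e+00,  4.94167405e-01,  1.34611073e+00, -3.69121360e-06,
        1.30251318e+00, -9.54689724e-02]), 'joint_velocities': array([ 0.00068446,  0.00073134, -0.00072828,  0.00102059,  0.00044109,
       -0.00173201]), 'tau': array([ 3.33102573e-03, -8.82143784e+01, -3.83883297e+01,  3.38116943e-04,
        1.00000872e-02, -3.30700075e-06]), 'ee_pos': array([150.21793181, 606.5289015 , 404.11685587]), 'eef_rot': array([ 1.21121576e-01,  9.92637499e-01, -5.85671906e-04, -1.27233935e-04]), 'force': array([ 0.42927951, -0.42142783,  0.14794279]), 'moment': array([ 0.00108943,  0.0194322 , -0.00396608]), 'width': 85.06837844496584}
side [[505.14556722174524, 0.0, 289.2982751178766], [0.0, 505.14556722174524, 212.99786118493014], [0.0, 0.0, 1.0]] [[0.9944, -0.1049, -0.0107], [-0.0865, -0.7531, -0.6522], [0.0604, 0.6495, -0.758]] [-522.38474727  140.25226516 1822.20794647]
top [[509.83623574736157, 0.0, 282.6705522570023], [0.0, 509.83623574736157, 211.43570967644246], [0.0, 0.0, 1.0]] [[-0.0083, -1.0, -0.0002], [-0.9904, 0.0082, -0.1379], [0.1379, -0.0009, -0.9904]] [  19.12091015  518.90393786 1469.57319723]
wrist [[336.563515202207, 0.0, 278.3685336183066], [0.0, 336.563515202207, 210.7175265392256], [0.0, 0.0, 1.0]] [[0.2403, 0.9707, -0.0007], [0.9364, -0.2316, 0.2636], [0.2557, -0.064, -0.9646]] [-622.98918916  -34.56023981  378.07532455]
```

View pics/top0.png

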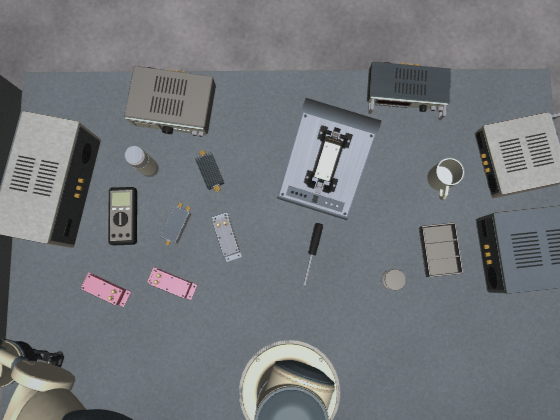

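View pics/side0.png

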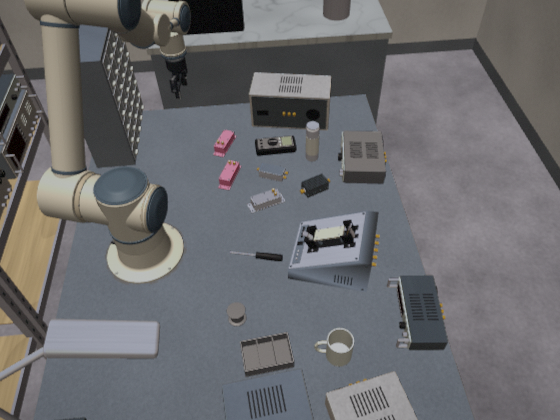

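View pics/wrist0.png

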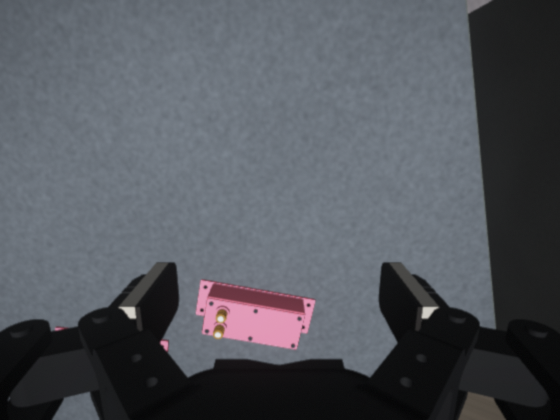

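```bash
python3 - <<'E'
import cv2
a=cv2.imread("pics/top0.png")
cv2.imwrite("pics/c1.png",cv2.resize(a[195:275,185:275],(0,0),fx=7,fy=7,interpolation=cv2.INTER_CUBIC))
cv2.imwrite("pics/c2.png",cv2.resize(a[95:225,270:390],(0,0),fx=4.6,fy=4.6,interpolation=cv2.INTER_CUBIC))
a=cv2.imread("pics/side0.png")
cv2.imwrite("pics/c3.png",cv2.resize(a[160:220,235:345],(0,0),fx=7,fy=7,interpolation=cv2.INTER_CUBIC))
E
```

```text
(no output)
```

View pics/c1.png

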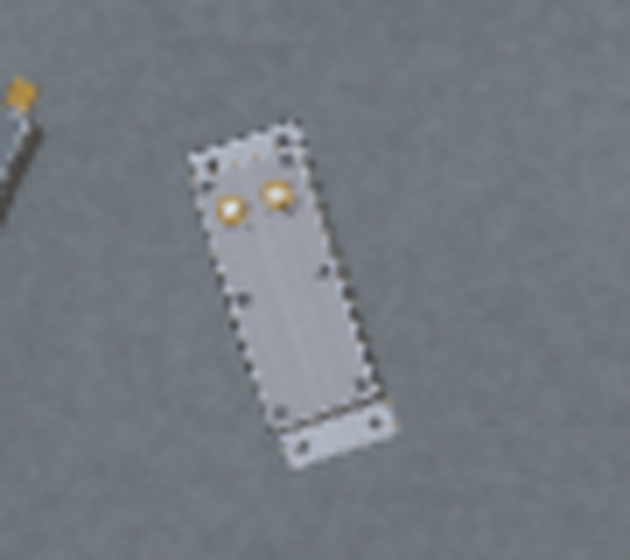

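View pics/c2.png

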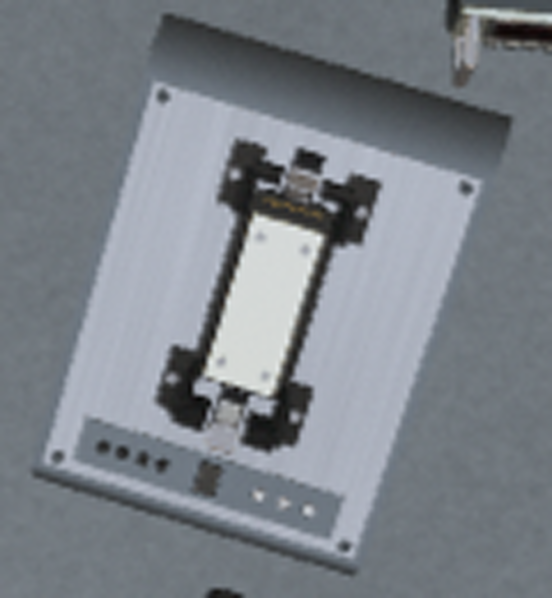

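View pics/c3.png

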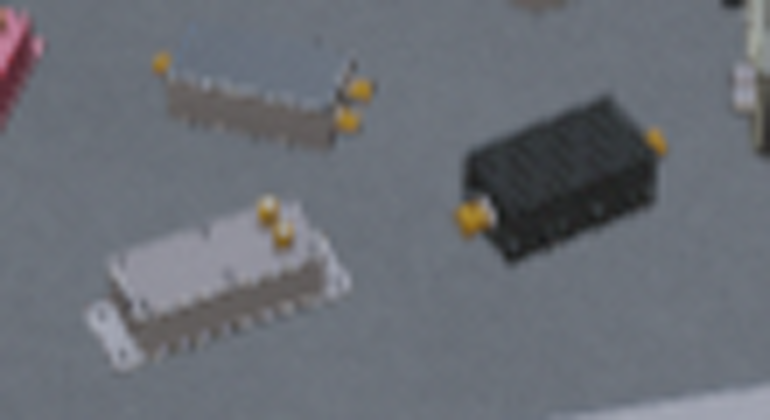

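```bash
cat > h.py <<'E'
import numpy as np
from station import env, grab_frame
from scipy.optimize import least_squares
from scipy.spatial.transform import Rotation as Ro
def proj(f,X):
    c=np.atleast_2d(X)@f["R"].T+f["t"]; p=c@f["intrinsics"].T; return p[:,:2]/p[:,2:]
def ray(f,uv,z):
    d=f["R"].T@np.linalg.inv(f["intrinsics"])@np.array([*uv,1.]); C=-f["R"].T@f["t"]; return C+d*(z-C[2])/d[2]
def unc(c,off,s): return (np.array(c,float)+.5)/s-.5+np.array(off)
A=np.deg2rad(26)
def modT(p):  # level module
    return Ro.from_euler('z',p[2]).as_matrix(), np.array([p[0],p[1],0])
def nestT(p): # x,y of nest origin, yaw, z
    return Ro.from_euler('z',p[2]).as_matrix()@Ro.from_euler('y',-A).as_matrix(), np.array([p[0],p[1],p[3]])
E
python3 - <<'E'
from h import *
ft=grab_frame("top"); fs=grab_frame("side")
T=lambda c:unc(c,(185,195),7); S=lambda c:unc(c,(235,160),7)
obs=[(ft,(-71,24,4),T((292,468))),(ft,(-71,-24,4),T((398,430))),(ft,(-56,24,40),T((272,430))),(ft,(-56,-24,40),T((383,393))),
(ft,(71,-24,4),T((298,122))),(ft,(71,24,4),T((190,155))),
(fs,(-71,24,4),S((85,315))),(fs,(-71,-24,2),S((125,370))),(fs,(71,-24,2),S((350,285))),(fs,(-56,24,40),S((108,262))),(fs,(-56,-24,40),S((135,315)))]
sk=[(ft,T((255,202))),(fs,S((275,213)))]
def res(p):
    R,t=modT(p); r=[proj(f,R@np.array(m)+t)[0]-u for f,m,u in obs]
    r+=[proj(f,R@np.array((36,0,54))+t)[0]-u for f,u in sk]
    return np.array(r)
s=least_squares(lambda p:res(p).ravel(),[430,150,.28])
print(s.x,np.rad2deg(s.x[2]));print(res(s.x).round(2))
# nest: deck centre from carrier top etc
N=lambda c:unc(c,(270,95),4.6)
print(np.array([N(c) for c in [(162,96),(466,188),(57,456),(345,547)]]))
for k in [(262,216),(330,230),(275,395),(203,378)]: print(N(k),ray(ft,N(k),130 if k[1]<300 else 85))
E
python3 -c "
import cv2
a=cv2.imread('pics/side0.png')
cv2.imwrite('pics/c4.png',cv2.resize(a[200:295,280:385],(0,0),fx=6,fy=6,interpolation=cv2.INTER_CUBIC))
a=cv2.imread('pics/top0.png')
cv2.imwrite('pics/c5.png',cv2.resize(a[120:200,290:365],(0,0),fx=7.5,fy=7.5,interpolation=cv2.INTER_CUBIC))"
```

```text
[4.50808655e+02 1.84074547e+02 3.30235868e-01] 18.92112149851656
[[ 0.02 -0.39]
 [ 0.15 -0.33]
 [-0.12 -0.36]
 [-0.35 -0.56]
 [-0.7  -0.84]
 [-0.39 -0.32]
 [-0.67 -0.14]
 [-1.7   0.8 ]
 [-0.12  1.08]
 [-1.03 -0.07]
 [-0.14  0.81]
 [-0.44 -0.7 ]
 [-0.55  1.01]]
[[304.82608696 115.47826087]
 [370.91304348 135.47826087]
 [282.         193.73913043]
 [344.60869565 213.52173913]]
[326.56521739 141.56521739] [ 703.88335034 -110.544305    130.        ]
[341.34782609 144.60869565] [ 694.70915937 -152.02249563  130.        ]
[329.39130435 180.47826087] [ 601.11521558 -120.44164821   85.        ]
[313.73913043 176.7826087 ] [612.33868566 -75.54480888  85.        ]
```

View pics/c4.png

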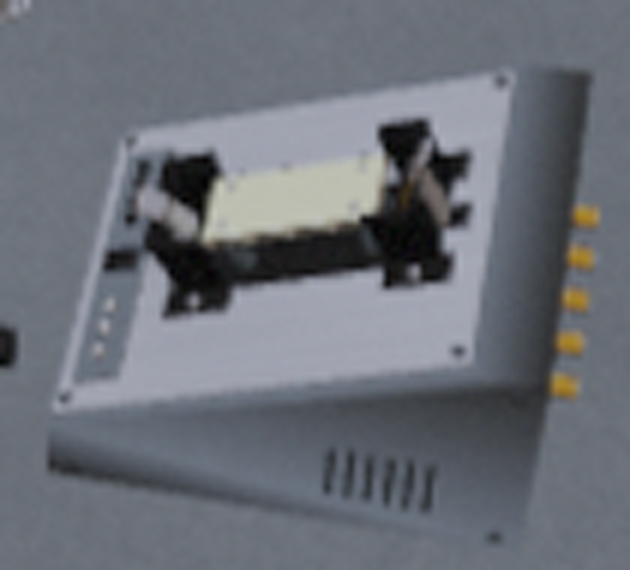

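View pics/c5.png

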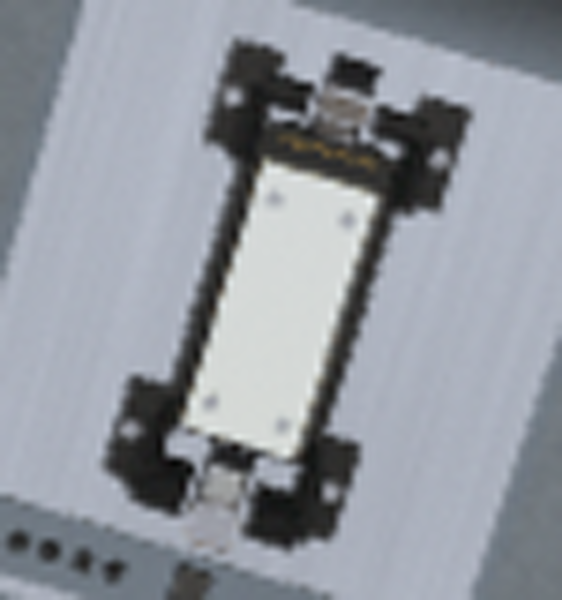

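```bash
python3 - <<'E'
from h import *
ft=grab_frame("top"); fs=grab_frame("side")
T=lambda c:unc(c,(290,120),7.5); S=lambda c:unc(c,(280,200),6)
obs=[(ft,(52,22,36),T((261,159))),(ft,(52,-22,36),T((384,191))),(ft,(-52,-22,36),T((302,462))),(ft,(-52,22,36),T((184,430))),
(fs,(-52,22,36),S((219,180))),(fs,(52,22,36),S((386,153))),(fs,(52,-22,36),S((385,228))),(fs,(-52,-22,36),S((204,243)))]
def res(p):
    R,t=nestT(p); return np.array([proj(f,R@np.array(m)+t)[0]-u for f,m,u in obs])
s=least_squares(lambda p:res(p).ravel(),[650,-110,-.25,100])
print(s.x,np.rad2deg(s.x[2]));print(res(s.x).round(2))
s2=least_squares(lambda p:res(p)[:4].ravel(),s.x);print("top only",s2.x,res(s2.x)[:4].round(2).tolist())
R,t=nestT(s.x); 
N=lambda c:unc(c,(270,95),4.6)
# deck screws from top on deck plane
for c in [(162,96),(466,188),(57,456),(345,547)]:
    d=ft["R"].T@np.linalg.inv(ft["intrinsics"])@np.array([*N(c),1.]); C=-ft["R"].T@ft["t"]
    n=R[:,2]; X=C+d*(n@(t-C))/(n@d); print("screw",X.round(1),(R.T@(X-t)).round(1))
    
S0=lambda c:unc(c,(280,200),6)
for c in [(128,143),(503,80),(62,398),(458,351)]:
    d=fs["R"].T@np.linalg.inv(fs["intrinsics"])@np.array([*S0(c),1.]); C=-fs["R"].T@fs["t"]
    n=R[:,2]; X=C+d*(n@(t-C))/(n@d); print("screw",X.round(1),(R.T@(X-t)).round(1))
E
```

```text
[ 6.59777058e+02 -1.13699768e+02 -2.96509474e-01  1.19487524e+02] -16.988741470235393
[[ 0.41 -0.78]
 [-0.47 -0.59]
 [-0.38 -1.14]
 [ 0.21 -1.27]
 [-1.1   1.01]
 [-0.54  0.88]
 [-2.02 -1.28]
 [-0.69  0.64]]
top only [ 6.51326802e+02 -1.11467694e+02 -2.87561820e-01  1.43596112e+02] [[0.26, -0.16], [-0.3, -0.03], [-0.11, 0.13], [0.16, 0.06]]
screw [770.  -48.8 161.7] [96.2 94.3 -0. ]
screw [ 711.6 -230.7  160.4] [ 93.2 -96.7   0. ]
screw [568.2  16.4  58.2] [-139.7   97.6    0. ]
screw [ 508.6 -165.4   56.3] [-144.1  -93.6   -0. ]
screw [570.3  19.9  58.7] [-138.7  101.6    0. ]
screw [775.7 -44.2 163.6] [100.7 100.3  -0. ]
screw [ 511.3 -159.    56.7] [-143.3  -86.7    0. ]
screw [ 715.2 -224.8  161.1] [ 95. -90.   0.]
```

```bash
cat >> h.py <<'E'
def rel(tgt,yawdeg):
    s=env.read_state(); R=Ro.from_quat(s["eef_rot"]).as_matrix()
    yaw=np.rad2deg(np.arctan2(R[1,0],R[0,0])); sp=-((yawdeg-yaw+180)%360-180)
    d=np.array(tgt)-s["ee_pos"]
    # axes after spin
    R2=R@Ro.from_euler('z',sp,degrees=True).as_matrix()
    print("pos",s["ee_pos"].round(1),"yaw",round(yaw,2),"w",round(s["width"],1),"F",s["force"].round(1),"t",s["time_s"],"off",env.grip_point_offset)
    print("dp before spin cm",(R.T@d/10).round(2),"spin",round(sp,2),"| dp after spin",(R2.T@d/10).round(2))
E
python3 - <<'E'
from h import *
rel((452,184,300),198.9)
E
```

```text
pos [150.2 606.6 404.5] yaw 166.09 w 85.6 F [ 0.3 -0.5  1.1] t 0.35 off 154.70000000000002
dp before spin cm [-39.45 -33.77  10.46] spin -32.81 | dp after spin [-14.86 -49.76  10.46]
```

{"method": "apply_moves", "body": {"series": [{"dp":[-3.95,-3.38,0.5],"fingers":0},{"dp":[-3.95,-3.38,0.5]},{"dp":[-3.95,-3.38,1.0]},{"dp":[-3.95,-3.38,1.0]},{"dp":[-3.95,-3.38,1.0]},{"dp":[-3.95,-3.38,1.0]},{"dp":[-3.95,-3.38,1.0]},{"dp":[-3.95,-3.38,1.0]},{"dp":[-3.95,-3.38,1.0]},{"dp":[-3.95,-3.38,1.0]},{"spin":-8.2},{"spin":-8.2}]}}

```text
invalid input
```

{"method": "apply_moves", "body": {"series": [{"spin":-8.2,"fingers":0},{"spin":-8.2},{"dp":[0,0,0]}]}}

```text
invalid input
```

```bash
python3 - <<'E'
from h import *
import cv2
rel((452,184,300),198.9)
f=grab_frame("wrist"); cv2.imwrite("pics/w1.png",f["color"][:,:,::-1])
R,t=modT([450.8,184.1,.3302])
for m in [(-71,24,4),(-71,-24,4),(71,24,4),(71,-24,4),(36,0,54),(-56,24,40),(-56,-24,40)]: print(m,proj(f,R@np.array(m)+t).round(1))
E
```

```text
pos [150.2 606.6 404.5] yaw 166.09 w 85.6 F [ 0.3 -0.5  1.1] t 0.35 off 154.70000000000002
dp before spin cm [-39.45 -33.77  10.46] spin -32.81 | dp after spin [-14.86 -49.76  10.46]
(-71, 24, 4) [[ 18.1 413.1]]
(-71, -24, 4) [[ -7.2 428.3]]
(71, 24, 4) [[ 87.7 479.1]]
(71, -24, 4) [[ 63.  492.4]]
(36, 0, 54) [[ 34.7 509.3]]
(-56, 24, 40) [[  5.4 445. ]]
(-56, -24, 40) [[-21.6 460.8]]
```

View pics/w1.png

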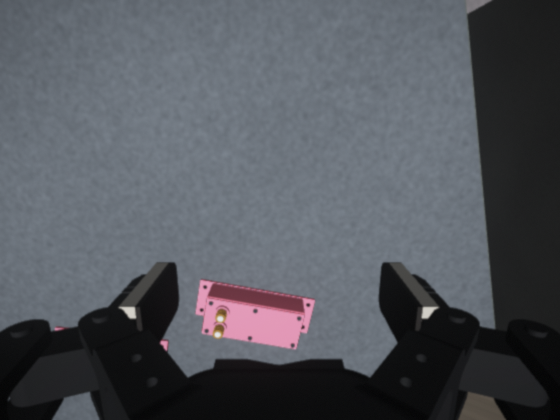

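Every row needs all fields.

{"method": "apply_moves", "body": {"series": [{"dp":[-3.95,-3.38,0.5],"spin":0,"fingers":0},{"dp":[-3.95,-3.38,0.5],"spin":0,"fingers":0},{"dp":[-3.95,-3.38,1.0],"spin":0,"fingers":0},{"dp":[-3.95,-3.38,1.0],"spin":0,"fingers":0},{"dp":[-3.95,-3.38,1.0],"spin":0,"fingers":0},{"dp":[-3.95,-3.38,1.0],"spin":0,"fingers":0},{"dp":[-3.95,-3.38,1.0],"spin":0,"fingers":0},{"dp":[-3.95,-3.38,1.0],"spin":0,"fingers":0},{"dp":[-3.95,-3.38,1.0],"spin":0,"fingers":0},{"dp":[-3.95,-3.38,1.0],"spin":0,"fingers":0},{"dp":[0,0,0],"spin":-8.2,"fingers":0},{"dp":[0,0,0],"spin":-8.2,"fingers":0}]}}

```text
time_s: 1.9
ee_pos: [452.9, 182.9, 314.6]
eef_rot: [-0.023, 1.0, 0.0, -0.0]
force: [0.0, 0.5, -0.8]
width: 85.1
```

{"method": "apply_moves", "body": {"series": [{"dp":[0,0,0],"spin":-8.2,"fingers":0},{"dp":[0,0,0],"spin":-8.2,"fingers":0},{"dp":[0,0,0],"spin":0,"fingers":0}]}}

```text
time_s: 2.28
ee_pos: [452.5, 183.6, 314.8]
eef_rot: [-0.164, 0.986, -0.0, 0.0]
force: [-0.2, 0.3, -0.1]
width: 85.3
```

```bash
python3 - <<'E'
from h import *
import cv2
rel((452,184,300),198.9)
f=grab_frame("wrist"); cv2.imwrite("pics/w2.png",f["color"][:,:,::-1])
R,t=modT([450.8,184.1,.3302])
for m in [(-71,24,4),(-71,-24,4),(71,24,4),(71,-24,4),(36,0,54),(-56,24,40),(-56,-24,40)]: print(m,proj(f,R@np.array(m)+t).round(1))
E
```

```text
pos [452.5 183.6 314.8] yaw -161.15 w 85.3 F [-0.2  0.3 -0.1] t 2.275 off 154.70000000000002
dp before spin cm [0.03 0.05 1.48] spin -0.05 | dp after spin [0.03 0.05 1.48]
(-71, 24, 4) [[311.3 111.8]]
(-71, -24, 4) [[251.2 111.9]]
(71, 24, 4) [[307.5 274.5]]
(71, -24, 4) [[254.7 274.6]]
(36, 0, 54) [[281.7 261.5]]
(-56, 24, 40) [[315.6 133. ]]
(-56, -24, 40) [[247.7 133.1]]
```

View pics/w2.png

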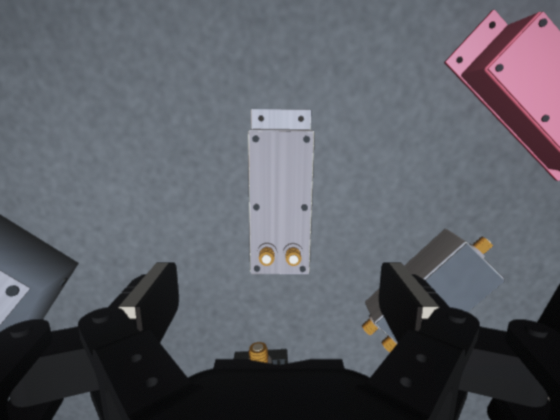

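```bash
python3 - <<'E'
from h import *
f=grab_frame("wrist"); c=np.array([454.3,185.3,0]);a=np.deg2rad(18.9)
M=np.array([[np.cos(a),np.sin(a),0],[-np.sin(a),np.cos(a),0],[0,0,1]])
for uv,z in [((365,300),38),((370,325),19),((390,344),19),((367,318),5),((447,230),38),((78,264),46),((35,345),38),((45,300),46),((280,345),50),((260,352),25)]: print(uv,z,(M@(ray(f,uv,z)-c)).round(0))
E
```

```text
(365, 300) 38 [74. 68. 38.]
(370, 325) 19 [110.  80.  19.]
(390, 344) 19 [130.  99.  19.]
(367, 318) 5 [112.  81.   5.]
(447, 230) 38 [ 14. 127.  38.]
(78, 264) 46 [  37. -156.   46.]
(35, 345) 38 [ 115. -210.   38.]
(45, 300) 46 [  68. -187.   46.]
(280, 345) 50 [107.  -1.  50.]
(260, 352) 25 [133. -19.  25.]
```

{"method": "apply_moves", "body": {"series": [{"dp":[-0.22,0.08,5.0],"spin":0,"fingers":0},{"dp":[0,0,4.5],"spin":0,"fingers":0},{"dp":[0,0,2.5],"spin":0,"fingers":0},{"dp":[0,0,1.7],"spin":0,"fingers":0},{"dp":[0,0,0],"spin":0,"fingers":0}]}}

```text
time_s: 3.0
ee_pos: [454.0, 185.0, 176.8]
eef_rot: [-0.163, 0.987, -0.0, -0.001]
force: [-0.9, -0.2, -0.0]
width: 85.1
```

{"method": "apply_moves", "body": {"series": [{"dp":[0,0,0],"spin":0,"fingers":1},{"dp":[0,0,0],"spin":0,"fingers":1},{"dp":[0,0,0],"spin":0,"fingers":1},{"dp":[0,0,0],"spin":0,"fingers":1},{"dp":[0,0,0],"spin":0,"fingers":1},{"dp":[0,0,0],"spin":0,"fingers":1}], "grip_force": 40}}

```text
time_s: 3.75
ee_pos: [454.4, 185.2, 178.6]
eef_rot: [-0.164, 0.986, 0.0, 0.001]
force: [-1.5, 0.2, 8.9]
width: 47.6
```

```bash
python3 - <<'E'
from h import *
import cv2
rel((452,184,300),198.9)
f=grab_frame("wrist"); cv2.imwrite("pics/w3.png",f["color"][:,:,::-1])
E
```

```text
pos [454.4 185.2 178.6] yaw -161.14 w 47.6 F [-1.5  0.2  8.9] t 3.75 off 154.70000000000002
dp before spin cm [  0.25  -0.03 -12.14] spin -0.04 | dp after spin [  0.25  -0.03 -12.14]
```

View pics/w3.png

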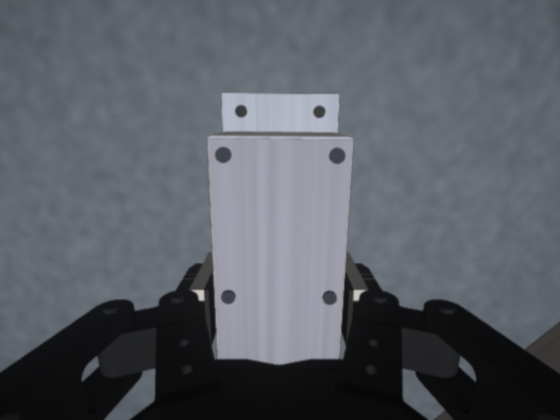

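```bash
python3 - <<'E'
from h import *
f=grab_frame("wrist")
obs=[((-71,24,4),(339,93.5)),((-71,-24,4),(222,93.5)),((-56,24,40),(352,137)),((-56,-24,40),(208,137))]
def res(p):
    R,t=modT(p); t=t+[0,0,p[3]]; return np.array([proj(f,R@np.array(m)+t)[0]-u for m,u in obs])
for fz in (0,1):
    s=least_squares(lambda p:res([*p[:3],p[3]*fz]).ravel(),[450,184,.33,0]); print(s.x,np.rad2deg(s.x[2])); print(res(s.x).round(1).tolist())
    R,_=modT(s.x); e=env.read_state()["ee_pos"]; print("g", R.T@(e-[s.x[0],s.x[1],0]))
    print(proj(f,R@np.array([0,17,40])+[s.x[0],s.x[1],s.x[3]*fz]))
E
```

```text
[4.49447635e+02 1.82522279e+02 3.27189656e-01 0.00000000e+00] 18.74658641069508
[[0.4, 0.7], [-1.4, 0.5], [5.1, -0.0], [-4.3, -0.3]]
g [  5.5801908    0.9335921  178.62015008]
[[327.42994684 297.23160906]]
[ 4.49415016e+02  1.82546658e+02  3.27277456e-01 -5.02945505e+00] 18.75161695976344
[[-1.7, 1.5], [0.7, 1.3], [1.7, -0.9], [-0.9, -1.2]]
g [  5.60332278   0.89953152 178.62015008]
[[325.61809046 290.22523542]]
```

{"method": "apply_moves", "body": {"series": [{"dp":[0,0,-2.0],"spin":0,"fingers":1},{"dp":[0,0,-5.0],"spin":0,"fingers":1},{"dp":[0,0,-5.0],"spin":0,"fingers":1},{"dp":[0,0,-5.0],"spin":0,"fingers":1},{"dp":[0,0,-5.0],"spin":0,"fingers":1}], "grip_force": 40}}

```text
time_s: 4.47
ee_pos: [453.6, 184.9, 399.8]
eef_rot: [-0.164, 0.986, -0.0, 0.0]
force: [1.6, 0.2, -6.3]
width: 47.1
```

```bash
cat > n.py <<'E'
from h import *
ft=grab_frame("top"); fs=grab_frame("side")
T=lambda c:unc(c,(185,195),7); S=lambda c:unc(c,(235,160),7)
mo=[(ft,(-71,24,4),T((292,468))),(ft,(-71,-24,4),T((398,430))),(ft,(-56,24,40),T((272,430))),(ft,(-56,-24,40),T((383,393))),(ft,(36,0,54),T((255,202))),
(fs,(-71,24,4),S((85,315))),(fs,(-71,-24,2),S((125,370))),(fs,(71,-24,2),S((350,285))),(fs,(-56,24,40),S((108,262))),(fs,(-56,-24,40),S((135,315))),(fs,(36,0,54),S((275,213)))]
R,t=modT([449.1,183.4,np.deg2rad(18.8)])
r=np.array([proj(f,R@np.array(m)+t)[0]-u for f,m,u in mo]); bt=r[:5].mean(0); bs=r[5:].mean(0); print("bias",bt,bs)
T=lambda c:unc(c,(290,120),7.5); S=lambda c:unc(c,(280,200),6)
obs=[(ft,(52,22,36),T((261,159))),(ft,(52,-22,36),T((384,191))),(ft,(-52,-22,36),T((302,462))),(ft,(-52,22,36),T((184,430))),
(fs,(-52,22,36),S((219,180))),(fs,(52,22,36),S((386,153))),(fs,(-52,-22,36),S((204,243)))]
def res(p):
    R,t=nestT(p); return np.array([proj(f,R@np.array(m)+t)[0]-u-(bt if f is ft else bs) for f,m,u in obs])
s=least_squares(lambda p:res(p).ravel(),[650,-110,-.25,100]);print(s.x,np.rad2deg(s.x[2]));print(res(s.x).round(2).tolist())
s=least_squares(lambda p:res([p[0],p[1],np.deg2rad(-17.7),120.6])[:4].ravel(),[650,-110]);print("top z120.6",s.x,res([*s.x,np.deg2rad(-17.7),120.6]).round(2).tolist())
E
python3 n.py; python3 -c "
from h import *
import cv2
rel((560,-60,400),162.3)
for n in ['top','side']:
    f=grab_frame(n); cv2.imwrite(f'pics/{n}1.png',f['color'][:,:,::-1])"
```

```text
bias [0.04775415 0.12204782] [-1.142325    0.74258305]
[ 6.57286689e+02 -1.13791530e+02 -2.92529639e-01  1.20176891e+02] -16.760713704951417
[[0.38, -0.06], [-0.47, 0.06], [-0.26, -0.44], [0.3, -0.51], [-0.72, 0.28], [-0.14, 0.06], [-0.26, -0.08]]
top z120.6 [ 656.43999331 -113.99815108] [[0.69, 0.12], [-0.23, 0.5], [-0.55, -0.16], [0.07, -0.47], [-0.8, 0.05], [-0.29, 0.18], [-0.56, -0.34]]
pos [454.8 185.3 402.7] yaw -161.12 w 47.5 F [ 0.9 -0.4 -6.2] t 4.575 off 154.70000000000002
dp before spin cm [ -2.01 -26.62   0.3 ] spin 36.58 | dp after spin [-17.48 -20.17   0.3 ]
```

View pics/side1.png

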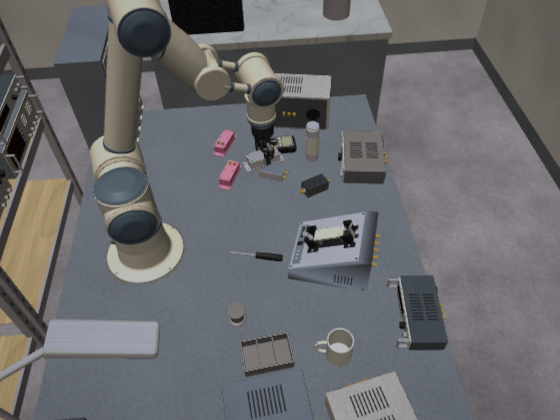

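```bash
python3 -c "
from h import *
rel((762,-146,440),162.8)"
```

```text
pos [453.9 185.  398.2] yaw -161.12 w 47.3 F [-0.1 -0.  -4.6] t 4.675 off 154.70000000000002
dp before spin cm [-18.45 -41.29  -4.15] spin 36.08 | dp after spin [-39.23 -22.5   -4.15]
```

{"method": "apply_moves", "body": {"series": [{"dp":[0,0,-1.4],"spin":9.02,"fingers":1},{"dp":[0,0,-1.4],"spin":9.02,"fingers":1},{"dp":[0,0,-1.4],"spin":9.02,"fingers":1},{"dp":[0,0,0],"spin":9.02,"fingers":1},{"dp":[-4.9,-2.81,0],"spin":0,"fingers":1},{"dp":[-4.9,-2.81,0],"spin":0,"fingers":1},{"dp":[-4.9,-2.81,0],"spin":0,"fingers":1},{"dp":[-4.9,-2.81,0],"spin":0,"fingers":1},{"dp":[-4.9,-2.81,0],"spin":0,"fingers":1},{"dp":[-4.9,-2.81,0],"spin":0,"fingers":1},{"dp":[-4.9,-2.81,0],"spin":0,"fingers":1},{"dp":[-4.9,-2.81,0],"spin":0,"fingers":1}]}}

```text
time_s: 6.18
ee_pos: [763.2, -147.0, 436.5]
eef_rot: [0.15, 0.989, 0.0, -0.002]
force: [1.6, 0.7, -4.4]
width: 47.5
```

{"method": "apply_moves", "body": {"series": [{"dp":[0,0,0],"spin":0,"fingers":1},{"dp":[0,0,0],"spin":0,"fingers":1}]}}

```text
time_s: 6.42
ee_pos: [762.1, -145.5, 436.9]
eef_rot: [0.15, 0.989, 0.0, -0.002]
force: [0.1, -0.6, -3.3]
width: 47.2
```

```bash
python3 - <<'E'
from h import *
import cv2
rel((762,-146,440),162.8)
f=grab_frame("wrist"); cv2.imwrite("pics/w4.png",f["color"][:,:,::-1])
R,t=nestT([657,-113.9,np.deg2rad(-17.2),120.4])
for m in [(52,22,36),(52,-22,36),(-52,22,36),(-52,-22,36)]: print(m,proj(f,R@np.array(m)+t).round(1))
E
```

```text
pos [ 762.1 -145.5  436.9] yaw 162.79 w 47.2 F [ 0.1 -0.6 -3.3] t 6.425 off 154.70000000000002
dp before spin cm [-0.   -0.05 -0.31] spin -0.01 | dp after spin [-0.   -0.05 -0.31]
(52, 22, 36) [[312.9 100.5]]
(52, -22, 36) [[245.5 100.5]]
(-52, 22, 36) [[310. -34.]]
(-52, -22, 36) [[248.1 -34. ]]
```

View pics/w4.png

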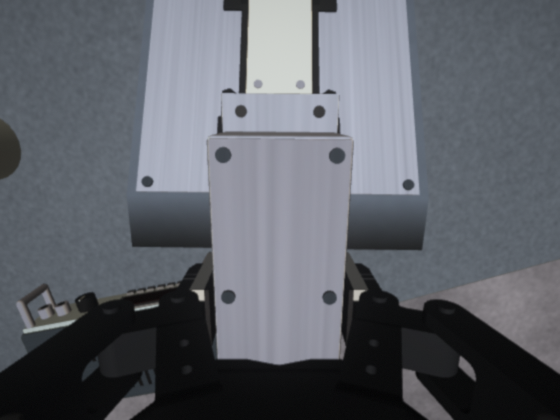

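```bash
python3 -c "
import cv2
a=cv2.imread('pics/w4.png')
cv2.imwrite('pics/c6.png',cv2.resize(a[0:200,120:440],(0,0),fx=2.5,fy=2.5,interpolation=cv2.INTER_CUBIC))"
```

```text
(no output)
```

View pics/c6.png

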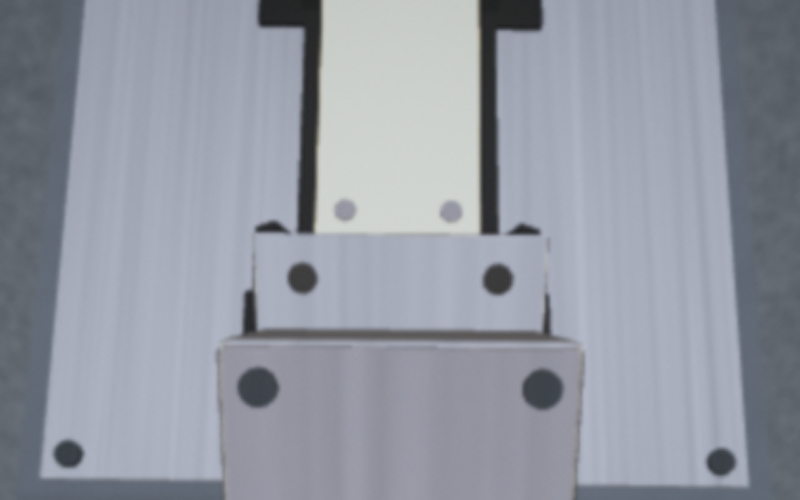

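```bash
python3 - <<'E'
from h import *
f=grab_frame("wrist")
R,t=nestT([657,-113.9,np.deg2rad(-17.4),120.4])
for m in [(-50,40,49),(-50,-40,49),(-50,38,0),(50,40,49),(50,-40,49),(40,0,36),(43,0,36),(96,96,0),(96,-96,0),(-52,0,36)]: print(m,proj(f,R@np.array(m)+t).round(1))
E
```

```text
(-50, 40, 49) [[338.2 -48. ]]
(-50, -40, 49) [[219.6 -48.6]]
(-50, 38, 0) [[325.2   8.6]]
(50, 40, 49) [[343.1  87.3]]
(50, -40, 49) [[213.7  86.8]]
(40, 0, 36) [[278.4  84. ]]
(43, 0, 36) [[278.4  88.2]]
(96, 96, 0) [[408.5 181.2]]
(96, -96, 0) [[147.4 180.2]]
(-52, 0, 36) [[278.9 -33.4]]
```

```bash
cat > traj.py <<'E'
from h import *
g,h,d=5.6,26.6,152.
N=nestT([657,-113.9,np.deg2rad(-17.3),120.4])
def tcp(xs,Hp): return N[0]@np.array([xs,0,Hp])+N[1]+[0,0,d]
if __name__=="__main__":
    s_=env.read_state(); R=Ro.from_quat(s_["eef_rot"]).as_matrix(); prev=s_["ee_pos"]
    print(prev, env.read_state()["time_s"])
    for th,s,ex in [(26,6,60),(26,6,6),(26,6,0),(22,3,0),(18,0,0),(14,-3,0),(10,-4,0),(7,-3,0),(5,-2,0),(3,-1,0),(0,0,0)]:
        a=np.deg2rad(th); cx=g-s+65.4*np.cos(a)-h*np.sin(a)
        u=65.4 if cx<52 else (46.4+s+h*np.sin(a))/np.cos(a)
        Hp=36+u*np.sin(a)+h*np.cos(a)+ex
        X=tcp(g-s,Hp); print(th,s,"H",round(Hp,1),X.round(1),"tool d cm",(R.T@(X-prev)/10).round(2)); prev=X
E
python3 traj.py
```

```text
[ 761.84397504 -144.63058199  438.65323415] 6.525
26 6 H 148.6 [594.5 -94.4 405.8] tool d cm [17.47 -0.14  3.32]
26 6 H 94.6 [ 617.1 -101.5  357.2] tool d cm [-2.38 -0.01  4.85]
26 6 H 88.6 [ 619.6 -102.2  351.8] tool d cm [-0.26 -0.    0.54]
22 3 H 84.6 [ 623.8 -103.6  349.6] tool d cm [-0.44 -0.    0.22]
18 0 H 79.0 [ 628.7 -105.1  345.9] tool d cm [-0.52 -0.    0.37]
14 -3 H 74.2 [ 633.3 -106.5  342.9] tool d cm [-0.48 -0.    0.3 ]
10 -4 H 70.5 [ 635.7 -107.3  340. ] tool d cm [-0.25 -0.    0.29]
7 -3 H 68.1 [ 635.9 -107.3  337.4] tool d cm [-0.01 -0.    0.26]
5 -2 H 66.6 [ 635.7 -107.3  335.6] tool d cm [0.02 0.   0.18]
3 -1 H 65.0 [ 635.5 -107.2  333.7] tool d cm [0.02 0.   0.19]
0 0 H 62.6 [ 635.6 -107.2  331.1] tool d cm [-0.02 -0.    0.26]
```

{"method": "apply_moves", "body": {"series": [{"dp":[4.37,-0.03,0.8],"spin":0.1,"fingers":1},{"dp":[4.37,-0.03,0.8],"spin":0,"fingers":1},{"dp":[4.37,-0.03,0.8],"spin":0,"fingers":1},{"dp":[4.37,-0.03,0.9],"spin":0,"fingers":1},{"dp":[-1.2,0,2.4],"spin":0,"fingers":1},{"dp":[-1.18,0,2.4],"spin":0,"fingers":1},{"dp":[0,0,0],"spin":0,"fingers":1},{"dp":[0,0,0],"spin":0,"fingers":1}]}}

```text
time_s: 7.52
ee_pos: [617.4, -101.3, 359.6]
eef_rot: [0.15, 0.989, -0.0, 0.0]
force: [1.2, -0.5, -4.2]
width: 47.3
```

```bash
python3 - <<'E'
from h import *
import cv2
rel((617.1,-101.5,357.2),162.7)
f=grab_frame("wrist"); cv2.imwrite("pics/w5.png",f["color"][:,:,::-1])
f=grab_frame("side"); cv2.imwrite("pics/s5.png",cv2.resize(f["color"][170:300,240:400,::-1],(0,0),fx=5,fy=4.6,interpolation=cv2.INTER_CUBIC))
E
```

```text
pos [ 617.4 -101.3  359.6] yaw 162.74 w 47.3 F [ 1.2 -0.5 -4.2] t 7.525 off 154.70000000000002
dp before spin cm [ 0.02 -0.02  0.24] spin 0.04 | dp after spin [ 0.02 -0.02  0.24]
```

View pics/w5.png

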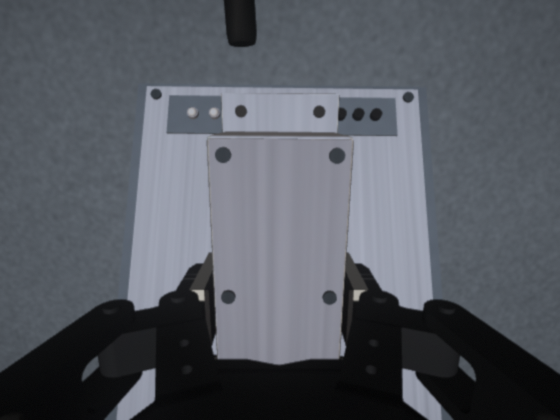

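View pics/s5.png

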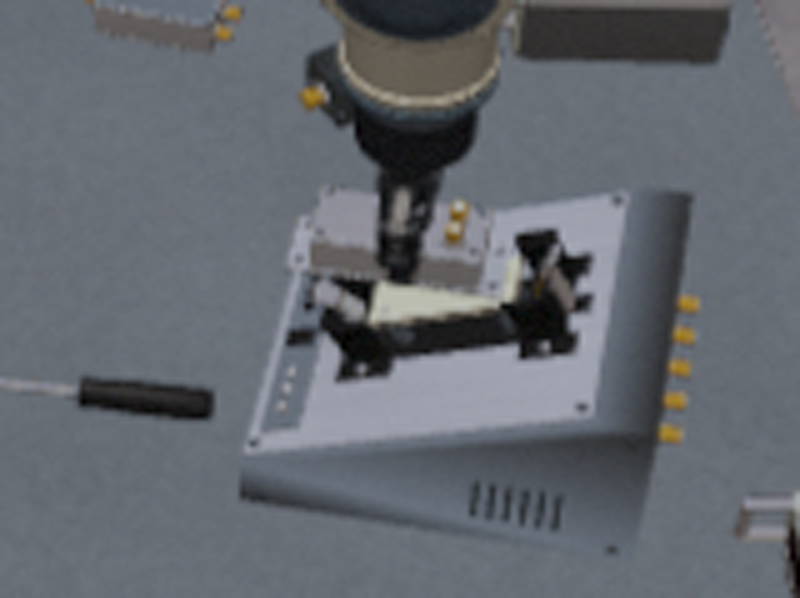

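{"method": "apply_moves", "body": {"series": [{"dp":[0,0.05,0.24],"spin":0.25,"fingers":1},{"dp":[-0.26,0,0.54],"spin":0,"fingers":1},{"dp":[-0.22,0,0.11],"spin":0,"fingers":1},{"dp":[-0.22,0,0.11],"spin":0,"fingers":1},{"dp":[-0.26,0,0.18],"spin":0,"fingers":1},{"dp":[-0.26,0,0.19],"spin":0,"fingers":1},{"dp":[0,0,0],"spin":0,"fingers":1}], "grip_force": 20}}

```text
time_s: 8.5
ee_pos: [629.8, -105.1, 345.1]
eef_rot: [0.153, 0.988, 0.0, 0.0]
force: [-2.8, 0.7, 0.5]
width: 47.2
```

```bash
python3 - <<'E'
from h import *
import cv2
rel((628.7,-105.1,345.9),162.5)
f=grab_frame("wrist"); cv2.imwrite("pics/w6.png",f["color"][:,:,::-1])
f=grab_frame("side"); cv2.imwrite("pics/s6.png",cv2.resize(f["color"][190:280,280:385,::-1],(0,0),fx=7,fy=6.5,interpolation=cv2.INTER_CUBIC))
E
```

```text
pos [ 629.8 -105.1  345.1] yaw 162.45 w 47.2 F [-2.8  0.7  0.5] t 8.5 off 154.70000000000002
dp before spin cm [ 0.1  -0.03 -0.08] spin -0.05 | dp after spin [ 0.1  -0.03 -0.08]
```

View pics/w6.png

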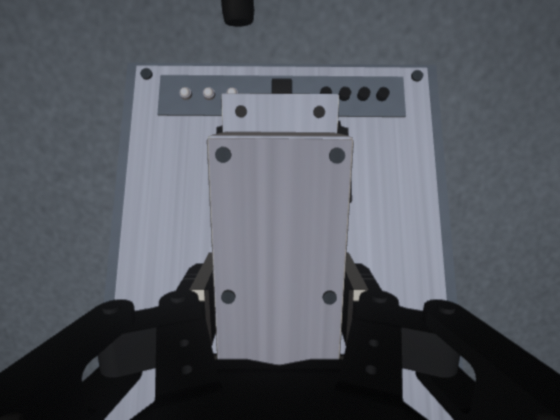

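View pics/s6.png

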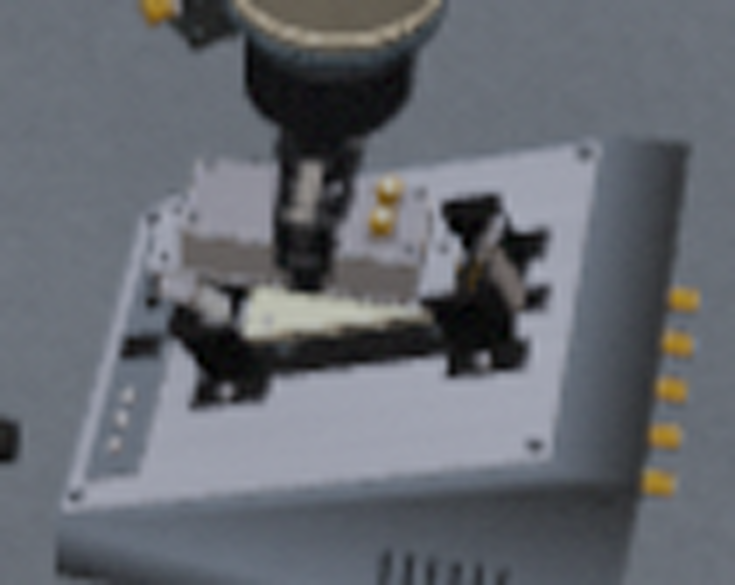

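{"method": "apply_moves", "body": {"series": [{"dp":[-0.15,0,0.2],"spin":0,"fingers":1},{"dp":[-0.15,0,0.2],"spin":0,"fingers":1},{"dp":[-0.1,0,0.2],"spin":0,"fingers":1},{"dp":[-0.1,0,0.2],"spin":0,"fingers":1},{"dp":[0,0,0],"spin":0,"fingers":1}], "grip_force": 20}}

```text
time_s: 9.22
ee_pos: [634.4, -106.6, 336.9]
eef_rot: [0.152, 0.988, -0.0, 0.0]
force: [-3.9, 1.5, 3.3]
width: 47.4
```

```bash
python3 - <<'E'
from h import *
import cv2
rel((635.7,-107.3,340),162.5)
f=grab_frame("wrist"); cv2.imwrite("pics/w7.png",f["color"][:,:,::-1])
f=grab_frame("side"); cv2.imwrite("pics/s7.png",cv2.resize(f["color"][190:280,280:385,::-1],(0,0),fx=7,fy=6.5,interpolation=cv2.INTER_CUBIC))
E
```

```text
pos [ 634.4 -106.6  336.9] yaw 162.46 w 47.4 F [-3.9  1.5  3.3] t 9.225 off 154.70000000000002
dp before spin cm [-0.15 -0.03 -0.31] spin -0.04 | dp after spin [-0.15 -0.03 -0.31]
```

View pics/w7.png

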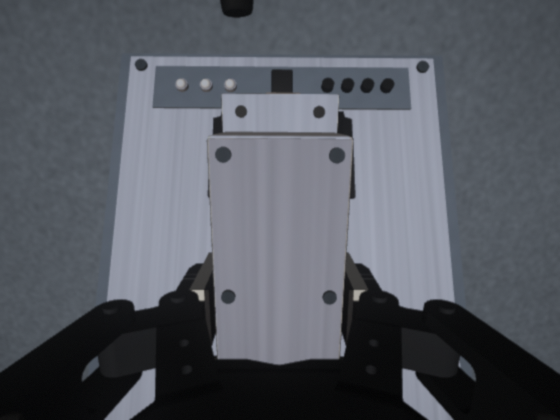

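View pics/s7.png

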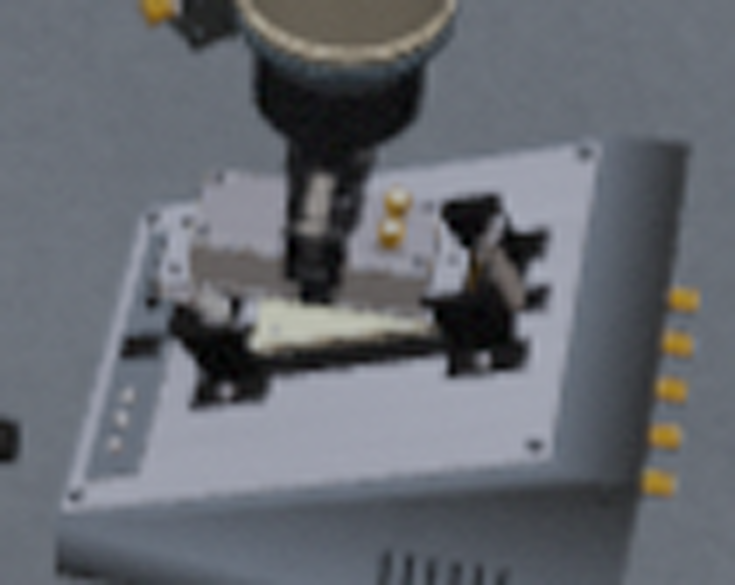

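{"method": "apply_moves", "body": {"series": [{"dp":[-0.15,0.03,-0.1],"spin":0,"fingers":0.55},{"dp":[0,0,0],"spin":0,"fingers":0.5},{"dp":[0,0,0],"spin":0,"fingers":0.47},{"dp":[0,0,0],"spin":0,"fingers":0.46}], "grip_force": 20}}

```text
time_s: 9.82
ee_pos: [635.8, -106.8, 338.0]
eef_rot: [0.152, 0.988, -0.0, 0.0]
force: [-3.6, 0.1, 4.3]
width: 47.5
```

```bash
python3 - <<'E'
from h import *
import cv2
rel((635.7,-107.3,340),162.5)
f=grab_frame("wrist"); cv2.imwrite("pics/w8.png",f["color"][:,:,::-1])
E
```

```text
pos [ 635.8 -106.8  338. ] yaw 162.46 w 47.5 F [-3.6  0.1  4.3] t 9.825 off 154.70000000000002
dp before spin cm [-0.   -0.05 -0.2 ] spin -0.04 | dp after spin [-0.   -0.05 -0.2 ]
```

View pics/w8.png

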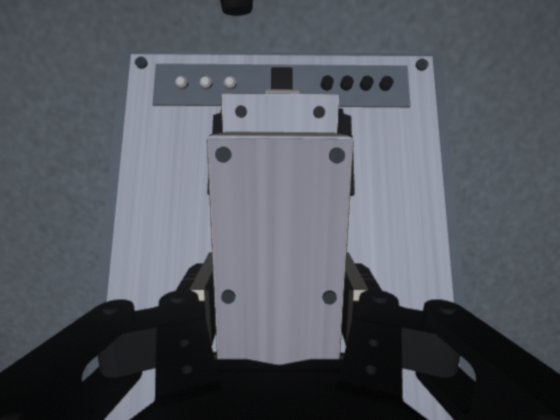

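Still gripped; continue easing.

{"method": "apply_moves", "body": {"series": [{"dp":[0,0,0],"spin":0,"fingers":0.45},{"dp":[0,0,0],"spin":0,"fingers":0.445},{"dp":[0,0,0],"spin":0,"fingers":0.44}], "grip_force": 20}}

```text
time_s: 10.25
ee_pos: [635.7, -106.7, 337.6]
eef_rot: [0.152, 0.988, 0.0, -0.0]
force: [-1.6, 0.4, -3.6]
width: 47.6
```

{"method": "apply_moves", "body": {"series": [{"dp":[0,0,0],"spin":0,"fingers":0.435},{"dp":[0,0,0],"spin":0,"fingers":0.43}], "grip_force": 20}}

```text
time_s: 10.5
ee_pos: [635.9, -106.8, 338.0]
eef_rot: [0.152, 0.988, -0.0, 0.0]
force: [0.3, -0.2, -0.8]
width: 48.6
```

```bash
python3 - <<'E'
from h import *
import cv2
rel((635.7,-107.3,340),162.5)
f=grab_frame("wrist"); cv2.imwrite("pics/w9.png",f["color"][:,:,::-1])
E
```

```text
pos [ 635.9 -106.8  338. ] yaw 162.46 w 48.6 F [ 0.3 -0.2 -0.8] t 10.5 off 154.70000000000002
dp before spin cm [ 0.01 -0.06 -0.2 ] spin -0.04 | dp after spin [ 0.01 -0.06 -0.2 ]
```

View pics/w9.png

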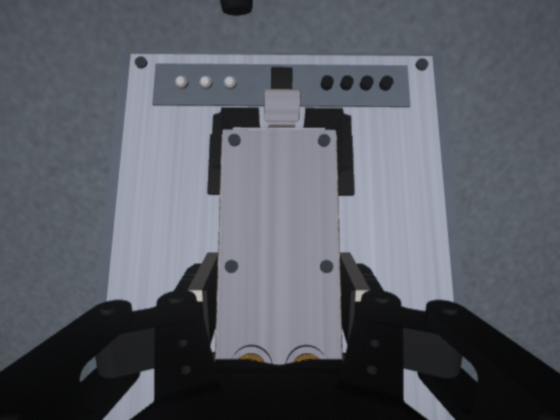

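```bash
python3 - <<'E'
from h import *
import cv2
f=grab_frame("side"); cv2.imwrite("pics/s9.png",cv2.resize(f["color"][190:280,280:385,::-1],(0,0),fx=7,fy=6.5,interpolation=cv2.INTER_CUBIC))
f=grab_frame("wrist");cv2.imwrite("pics/c9.png",cv2.resize(f["color"][90:220,190:370,::-1],(0,0),fx=4.4,fy=4.4,interpolation=cv2.INTER_CUBIC))
E
```

```text
(no output)
```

View pics/s9.png

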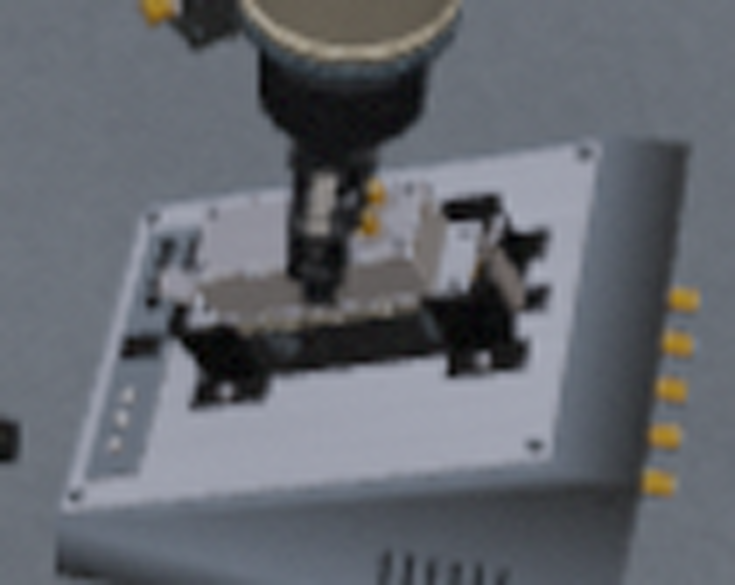

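View pics/c9.png

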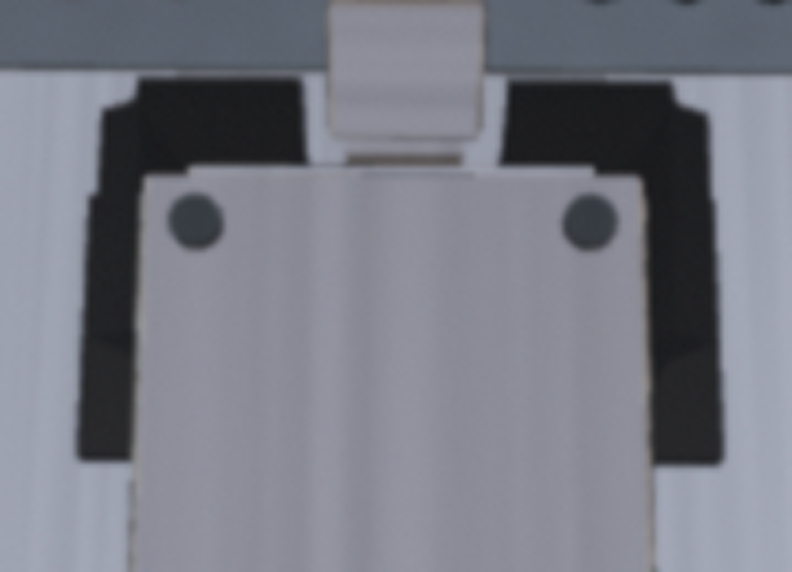

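{"method": "apply_moves", "body": {"series": [{"dp":[0,0,0],"spin":0,"fingers":0.36},{"dp":[0,0,0],"spin":0,"fingers":0.36},{"dp":[-0.1,0,0.5],"spin":0,"fingers":0.36},{"dp":[-0.1,0,0.5],"spin":0,"fingers":0.36},{"dp":[0,0,0],"spin":0,"fingers":0.36}], "grip_force": 60}}

```text
time_s: 11.28
ee_pos: [637.6, -107.3, 327.3]
eef_rot: [0.153, 0.988, 0.0, -0.0]
force: [-0.5, -0.6, -0.7]
width: 54.7
```

```bash
python3 - <<'E'
from h import *
import cv2
rel((635.7,-107.3,340),162.5)
f=grab_frame("wrist"); cv2.imwrite("pics/w10.png",f["color"][:,:,::-1])
f=grab_frame("side"); cv2.imwrite("pics/s10.png",cv2.resize(f["color"][190:280,280:385,::-1],(0,0),fx=7,fy=6.5,interpolation=cv2.INTER_CUBIC))
E
```

```text
pos [ 637.6 -107.3  327.3] yaw 162.46 w 54.7 F [-0.5 -0.6 -0.7] t 11.275 off 154.70000000000002
dp before spin cm [ 0.19 -0.05 -1.27] spin -0.04 | dp after spin [ 0.19 -0.05 -1.27]
```

View pics/w10.png

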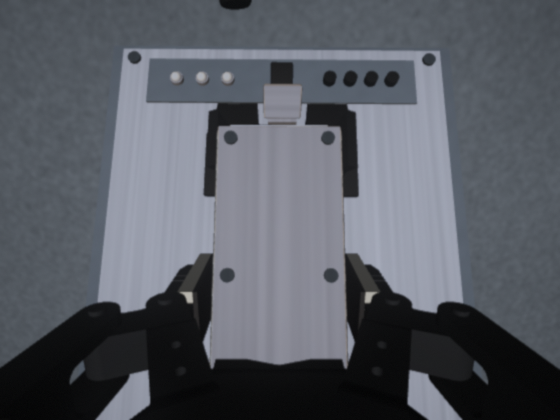

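View pics/s10.png

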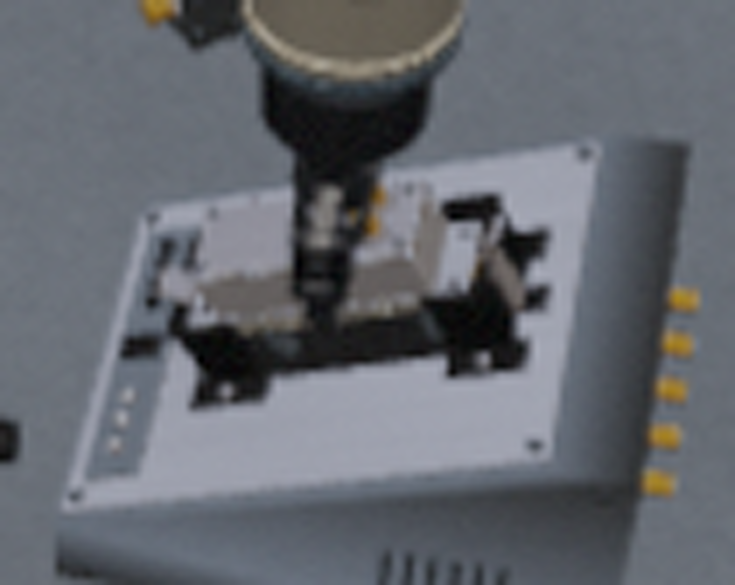

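{"method": "apply_moves", "body": {"series": [{"dp":[0,0,0],"spin":0,"fingers":1},{"dp":[0,0,0],"spin":0,"fingers":1},{"dp":[0,0,0],"spin":0,"fingers":1}], "grip_force": 110}}

```text
time_s: 11.75
ee_pos: [637.8, -107.3, 328.2]
eef_rot: [0.152, 0.988, -0.0, 0.0]
force: [0.4, 0.3, 2.1]
width: 46.8
```

{"method": "apply_moves", "body": {"series": [{"dp":[-0.13,0,0.27],"spin":0,"fingers":1},{"dp":[-0.13,0,0.27],"spin":0,"fingers":1},{"dp":[-0.13,0,0.27],"spin":0,"fingers":1},{"dp":[0,0,0],"spin":0,"fingers":1}], "grip_force": 110}}

```text
time_s: 12.25
ee_pos: [641.7, -108.6, 319.9]
eef_rot: [0.153, 0.988, -0.0, 0.0]
force: [1.4, -0.5, 5.6]
width: 47.0
```

```bash
python3 - <<'E'
from h import *
import cv2
rel((635.7,-107.3,340),162.5)
f=grab_frame("wrist"); cv2.imwrite("pics/w11.png",f["color"][:,:,::-1])
f=grab_frame("side"); cv2.imwrite("pics/s11.png",cv2.resize(f["color"][190:280,280:385,::-1],(0,0),fx=7,fy=6.5,interpolation=cv2.INTER_CUBIC))
E
```

```text
pos [ 641.7 -108.6  319.9] yaw 162.45 w 47.0 F [ 1.4 -0.5  5.6] t 12.25 off 154.70000000000002
dp before spin cm [ 0.61 -0.05 -2.01] spin -0.05 | dp after spin [ 0.61 -0.05 -2.01]
```

View pics/w11.png

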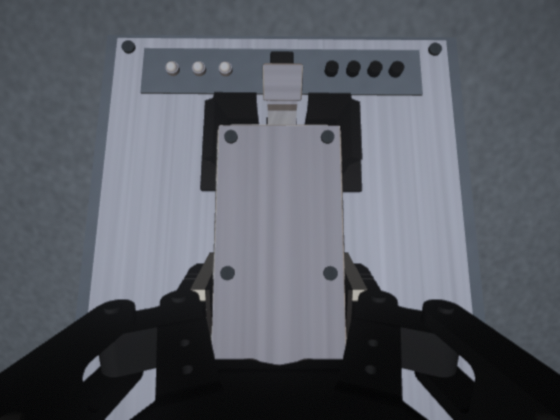

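View pics/s11.png

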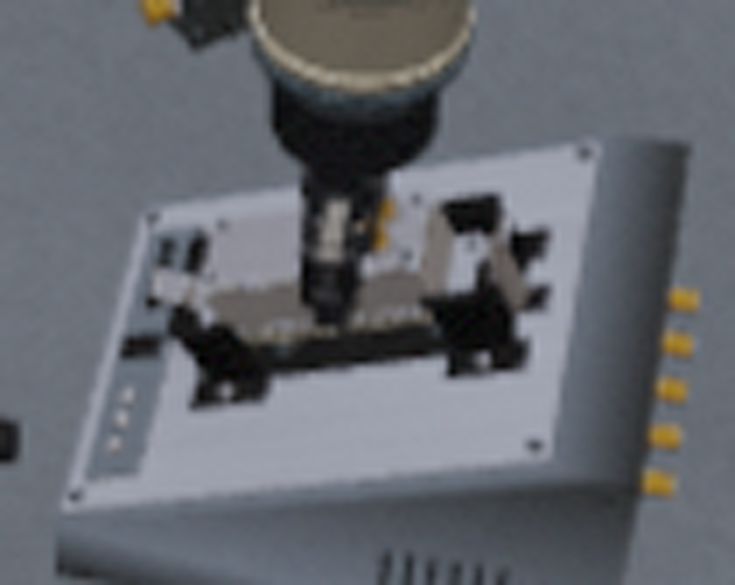

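{"method": "apply_moves", "body": {"series": [{"dp":[-0.13,0,0.27],"spin":0,"fingers":1},{"dp":[-0.13,0,0.27],"spin":0,"fingers":1},{"dp":[0,0,0],"spin":0,"fingers":1}], "grip_force": 110}}

```text
time_s: 12.72
ee_pos: [644.1, -109.4, 314.7]
eef_rot: [0.152, 0.988, -0.0, 0.0]
force: [-0.5, -0.4, 6.4]
width: 46.6
```

{"method": "apply_moves", "body": {"series": [{"dp":[-0.09,0,0.18],"spin":0,"fingers":1},{"dp":[0,0,0],"spin":0,"fingers":1}], "grip_force": 110}}

```text
time_s: 12.98
ee_pos: [644.9, -109.6, 313.0]
eef_rot: [0.153, 0.988, -0.0, 0.0]
force: [-1.0, -0.8, 8.5]
width: 47.0
```

{"method": "apply_moves", "body": {"series": [{"dp":[-0.09,0,0.18],"spin":0,"fingers":1},{"dp":[0,0,0],"spin":0,"fingers":1}], "grip_force": 110}}

```text
time_s: 13.22
ee_pos: [645.8, -109.9, 311.2]
eef_rot: [0.152, 0.988, -0.0, 0.0]
force: [-0.9, -1.1, 8.9]
width: 46.9
```

```bash
python3 - <<'E'
from h import *
import cv2
rel((635.7,-107.3,340),162.5)
f=grab_frame("wrist"); cv2.imwrite("pics/w12.png",f["color"][:,:,::-1])
f=grab_frame("side"); cv2.imwrite("pics/s12.png",cv2.resize(f["color"][190:280,280:385,::-1],(0,0),fx=7,fy=6.5,interpolation=cv2.INTER_CUBIC))
E
```

```text
pos [ 645.8 -109.9  311.2] yaw 162.46 w 46.9 F [-0.9 -1.1  8.9] t 13.225 off 154.70000000000002
dp before spin cm [ 1.04 -0.06 -2.88] spin -0.04 | dp after spin [ 1.04 -0.05 -2.88]
```

View pics/w12.png

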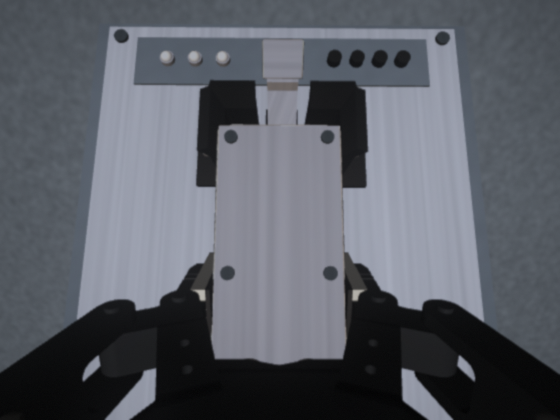

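View pics/s12.png

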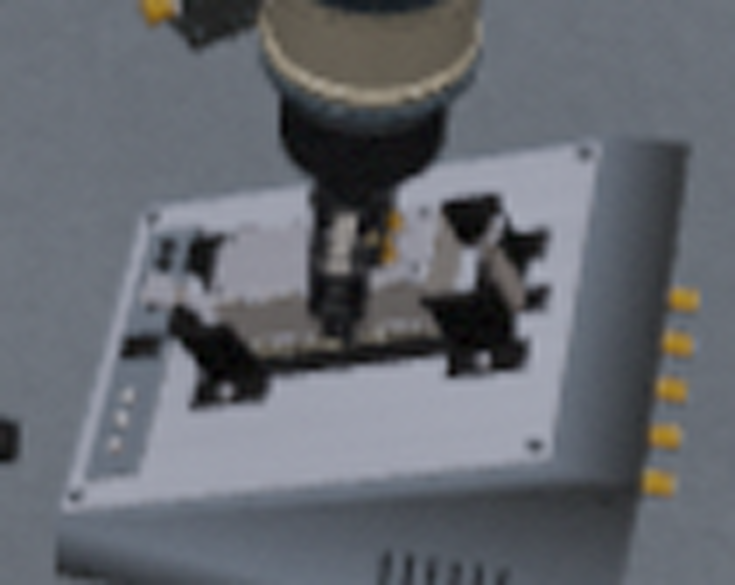

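{"method": "apply_moves", "body": {"series": [{"dp":[-0.07,0,0.14],"spin":0,"fingers":1},{"dp":[0,0,0],"spin":0,"fingers":1}], "grip_force": 110}}

```text
time_s: 13.58
ee_pos: [646.4, -110.1, 309.8]
eef_rot: [0.153, 0.988, -0.0, 0.0]
force: [-1.1, -1.2, 8.4]
width: 46.5
```

{"method": "apply_moves", "body": {"series": [{"dp":[-0.07,0,0.14],"spin":0,"fingers":1},{"dp":[0,0,0],"spin":0,"fingers":1}], "grip_force": 110}}

```text
time_s: 13.82
ee_pos: [646.8, -110.2, 308.8]
eef_rot: [0.152, 0.988, -0.0, 0.0]
force: [-6.8, 1.5, 15.8]
width: 47.0
```

{"method": "apply_moves", "body": {"series": [{"dp":[-0.05,0,0.1],"spin":0,"fingers":1},{"dp":[0,0,0],"spin":0,"fingers":1}], "grip_force": 110}}

```text
time_s: 14.08
ee_pos: [646.9, -110.3, 308.5]
eef_rot: [0.152, 0.988, -0.0, -0.0]
force: [-14.5, 3.3, 26.5]
width: 46.5
```

```bash
python3 - <<'E'
from h import *
import cv2
rel((635.7,-107.3,340),162.5)
f=grab_frame("wrist"); cv2.imwrite("pics/c13.png",cv2.resize(f["color"][20:200,170:390,::-1],(0,0),fx=3.3,fy=3.3,interpolation=cv2.INTER_CUBIC))
f=grab_frame("side"); cv2.imwrite("pics/s13.png",cv2.resize(f["color"][200:260,290:370,::-1],(0,0),fx=9,fy=9,interpolation=cv2.INTER_CUBIC))
E
```

```text
pos [ 646.9 -110.3  308.5] yaw 162.46 w 46.5 F [-14.5   3.3  26.5] t 14.075 off 154.70000000000002
dp before spin cm [ 1.16 -0.06 -3.15] spin -0.04 | dp after spin [ 1.16 -0.06 -3.15]
```

View pics/c13.png

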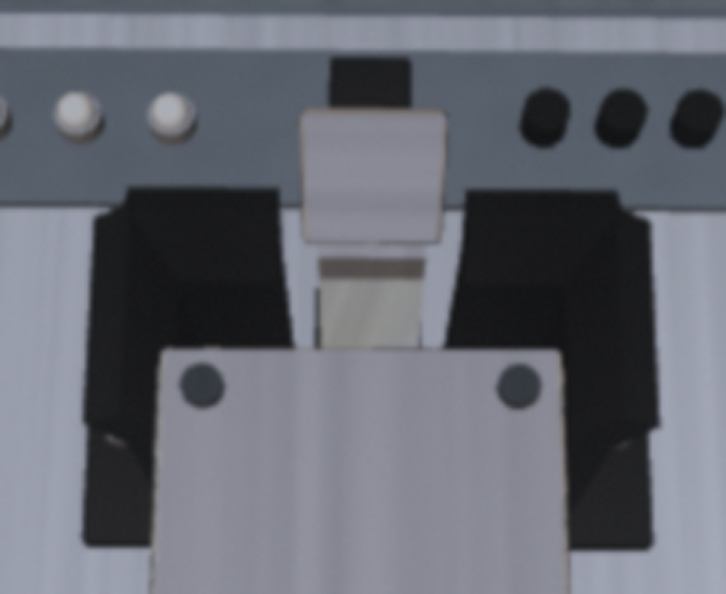

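View pics/s13.png

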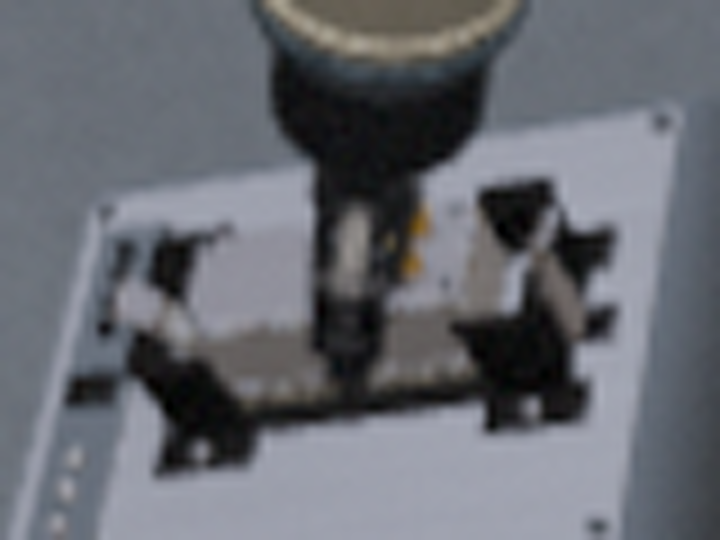

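{"method": "apply_moves", "body": {"series": [{"dp":[-0.03,0,0.05],"spin":0,"fingers":1},{"dp":[0,0,0],"spin":0,"fingers":1}], "grip_force": 110}}

```text
time_s: 14.42
ee_pos: [647.0, -110.3, 308.3]
eef_rot: [0.152, 0.988, -0.0, -0.0]
force: [-18.7, 3.8, 33.0]
width: 46.9
```

{"method": "apply_moves", "body": {"series": [{"dp":[0.08,0,-0.14],"spin":0,"fingers":1},{"dp":[0.08,0,-0.16],"spin":0,"fingers":1},{"dp":[0.04,0,-0.1],"spin":0,"fingers":1},{"dp":[0,0,0],"spin":0,"fingers":1}], "grip_force": 110}}

```text
time_s: 14.92
ee_pos: [645.8, -109.9, 310.5]
eef_rot: [0.152, 0.988, -0.0, -0.0]
force: [-0.6, 0.8, 2.8]
width: 46.6
```

{"method": "apply_moves", "body": {"series": [{"dp":[0,0,0],"spin":0,"fingers":0.3},{"dp":[0,0,0],"spin":0,"fingers":0.3},{"dp":[0,0,0],"spin":0,"fingers":0.3}]}}

```text
time_s: 15.3
ee_pos: [645.8, -109.9, 310.5]
eef_rot: [0.152, 0.988, 0.0, -0.0]
force: [0.0, -0.7, 0.5]
width: 59.6
```

```bash
python3 - <<'E'
from h import *
import cv2
rel((635.7,-107.3,340),162.5)
f=grab_frame("wrist"); cv2.imwrite("pics/c14.png",cv2.resize(f["color"][20:200,170:390,::-1],(0,0),fx=3.3,fy=3.3,interpolation=cv2.INTER_CUBIC))
f=grab_frame("side"); cv2.imwrite("pics/s14.png",cv2.resize(f["color"][200:260,290:370,::-1],(0,0),fx=9,fy=9,interpolation=cv2.INTER_CUBIC))
E
```

```text
pos [ 645.8 -109.9  310.5] yaw 162.46 w 59.6 F [ 0.  -0.7  0.5] t 15.3 off 154.70000000000002
dp before spin cm [ 1.04 -0.06 -2.95] spin -0.04 | dp after spin [ 1.04 -0.06 -2.95]
```

View pics/c14.png

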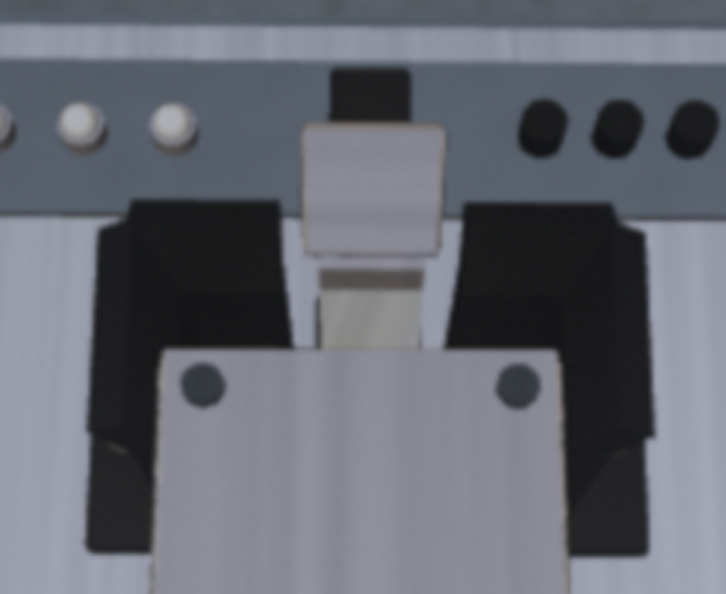

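View pics/s14.png

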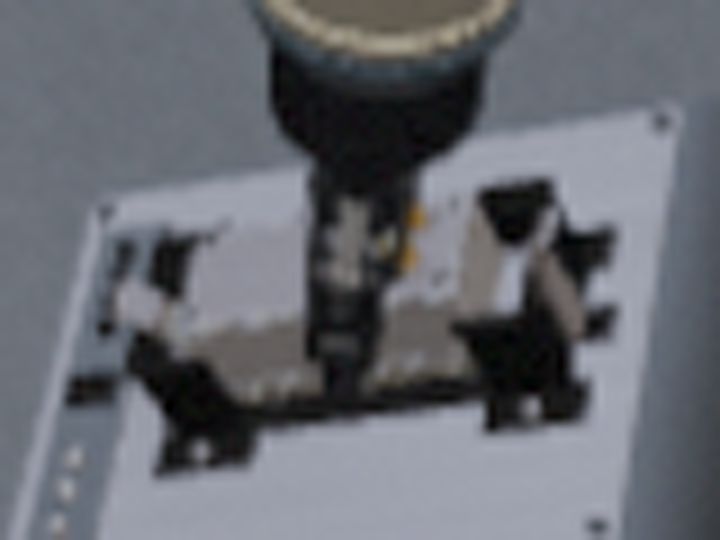

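{"method": "apply_moves", "body": {"series": [{"dp":[0,0,0],"spin":0,"fingers":0.1},{"dp":[0,0,-1.0],"spin":0,"fingers":0.1},{"dp":[0,0,-3.0],"spin":0,"fingers":0.1},{"dp":[0,0,-5.0],"spin":0,"fingers":0.1},{"dp":[0,0,-5.0],"spin":0,"fingers":0.1},{"dp":[-2,0,-4.0],"spin":0,"fingers":0.1},{"dp":[-5,0,0],"spin":0,"fingers":0.1},{"dp":[-5,0,0],"spin":0,"fingers":0.1},{"dp":[0,0,0],"spin":0,"fingers":0.1}]}}

```text
time_s: 16.52
ee_pos: [762.2, -147.0, 489.2]
eef_rot: [0.153, 0.988, 0.0, -0.0]
force: [0.2, 1.5, -0.5]
width: 76.9
```

```bash
python3 - <<'E'
from h import *
import cv2
rel((635.7,-107.3,340),162.5)
f=grab_frame("wrist"); cv2.imwrite("pics/w15.png",f["color"][:,:,::-1])
f=grab_frame("side"); cv2.imwrite("pics/s15.png",cv2.resize(f["color"][190:280,280:385,::-1],(0,0),fx=7,fy=6.5,interpolation=cv2.INTER_CUBIC))
E
```

```text
pos [ 762.2 -147.   489.2] yaw 162.43 w 76.9 F [ 0.2  1.5 -0.5] t 16.525 off 154.70000000000002
dp before spin cm [13.25 -0.03 14.93] spin -0.07 | dp after spin [13.25 -0.02 14.93]
```

View pics/w15.png

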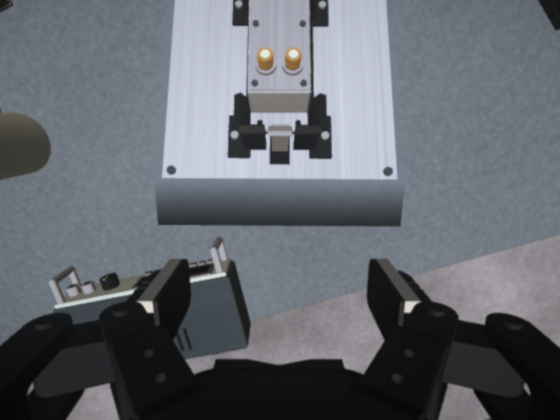

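View pics/s15.png

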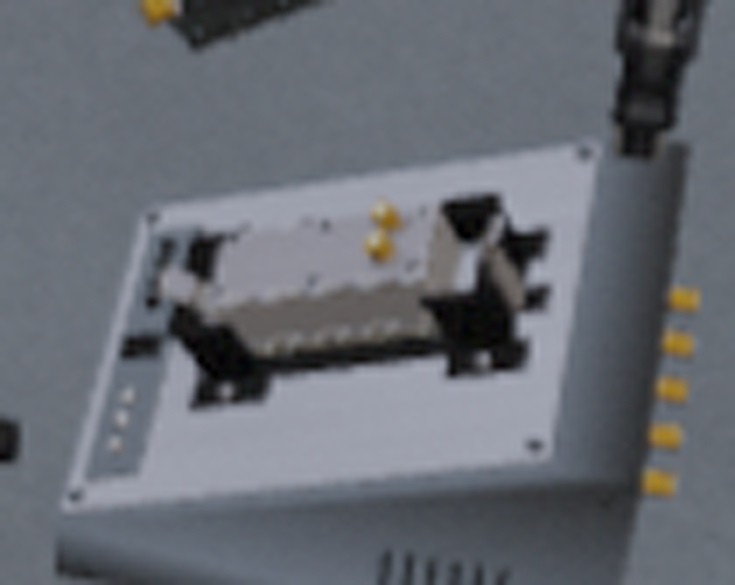

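{"method": "apply_moves", "body": {"series": [{"dp":[3,5,-1],"spin":0,"fingers":0.1},{"dp":[3,5,0],"spin":0,"fingers":0.1},{"dp":[3,5,0],"spin":0,"fingers":0.1},{"dp":[3,5,0],"spin":0,"fingers":0.1},{"dp":[3,5,0],"spin":0,"fingers":0.1},{"dp":[3,5,0],"spin":0,"fingers":0.1},{"dp":[0,0,0],"spin":0,"fingers":0.1},{"dp":[0,0,0],"spin":0,"fingers":0.1}]}}

```text
time_s: 17.62
ee_pos: [678.1, 194.2, 501.5]
eef_rot: [0.152, 0.988, -0.0, 0.0]
force: [0.7, -1.0, -0.4]
width: 76.6
```

```bash
python3 - <<'E'
from h import *
import cv2
ft=grab_frame("top"); fs=grab_frame("side")
cv2.imwrite("pics/t16.png",ft["color"][:,:,::-1])
a=cv2.resize(ft["color"][120:200,290:365,::-1],(0,0),fx=7.5,fy=7.5,interpolation=cv2.INTER_CUBIC)
b=cv2.resize(fs["color"][200:260,290:370,::-1],(0,0),fx=9.5,fy=9.5,interpolation=cv2.INTER_CUBIC)
bias={0:(0.05,.12),1:(-1.14,.74)}
R,t=nestT([657,-113.9,np.deg2rad(-17.4),120.4])
lid=np.array([(56,24,40),(56,-24,40),(-56,-24,40),(-56,24,40)],float)
for z,col in ((18,(0,255,0)),(33,(0,0,255))):
    P=(lid+[0,0,z])@R.T+t
    pa=((proj(ft,P)-bias[0]-[290,120]+.5)*7.5-.5); pb=((proj(fs,P)-bias[1]-[290,200]+.5)*9.5-.5)
    cv2.polylines(a,[pa.round().astype(int)],True,col,1); cv2.polylines(b,[pb.round().astype(int)],True,col,1)
cv2.imwrite("pics/a16.png",a); cv2.imwrite("pics/b16.png",b)
E
```

View pics/t16.png

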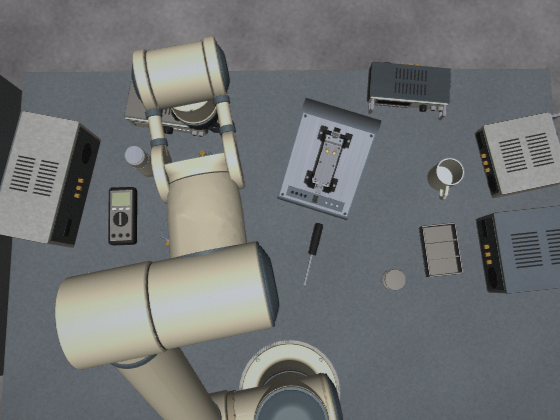

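View pics/a16.png

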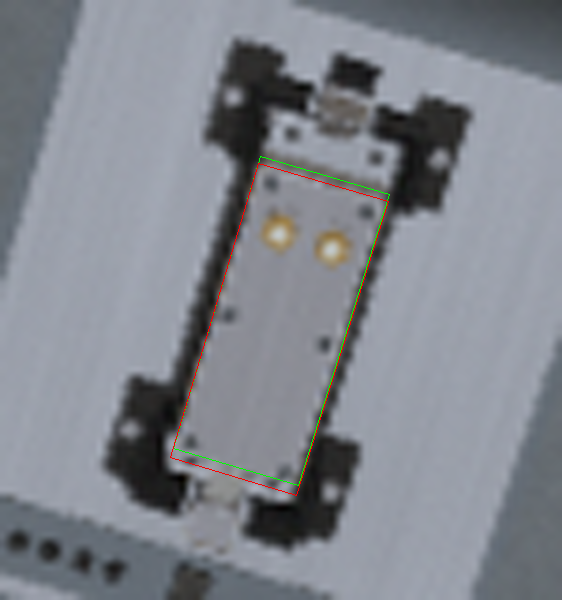

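View pics/b16.png

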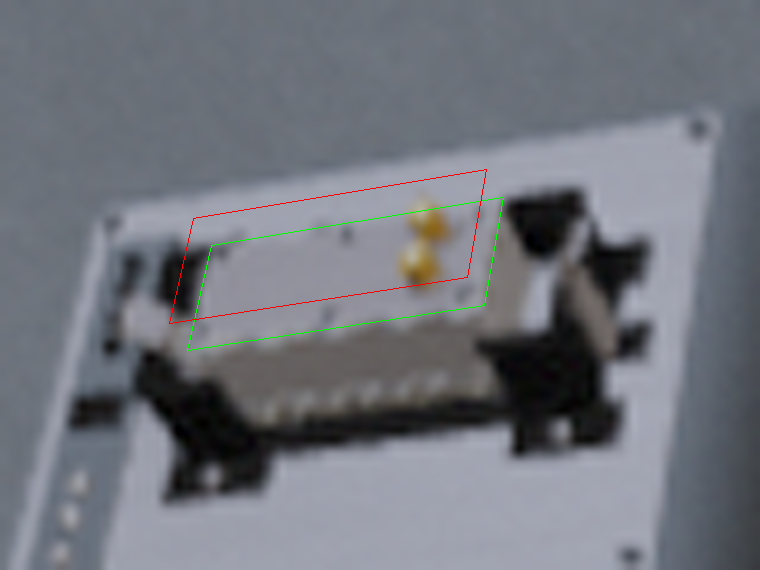

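```bash
python3 -c "
from station import env
print(env.read_state()['time_s']); print(env.hand_in())"
```

```text
17.725
the job is handed in; nothing more can be done
None
```

The filter module is in the test jig, sockets at the upper end of the slope. I pressed it to the carrier's stop and let go. I handed the job in at 17.7 s with the arm well clear of everything; it returned no verdict.

**How it went:** The tool can only point straight down. I gripped the module across its width, set its upper end on the carrier, and eased the grip until it settled flat between the guides. Then I gripped again and pressed square to the deck. The force rose to about 38 N once it reached the stop, after 21.9 mm of travel.

**Last checks:**
- After letting go, the module stayed down. In the top and side pictures its lid outline matches the "caught" height (underside about 18 mm above the deck) at both ends.
- Both catches look shut in the pictures; I could not read their angles directly.
- The jig, screwdriver, meter, can, mug, tray and spool stand where they were in the last top view. The arm hid the splitter, the attenuator and the pink look-alikes in that view. The arm had not gone near them, apart from the splitter, which I measured as clear of the fingers before the grasp.

**What disagreed:**
- **Side camera:** it was about 1 px (2–3 mm) off from the other two, so I corrected for it.
- **First tilt attempt:** at a 20 N grip the module did not turn in the pads and pushed the carrier down instead. Easing the fingers open fixed that.

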